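# Make up two sieving kits

## Robot

A 7-joint arm with a two-finger parallel gripper is mounted at the origin on the work surface. World frame = base frame: x ahead of the robot, y to its left, z up, the work surface at z = 0. Lengths are in m, angles in rad, forces in N, time in s.
With the tool pointing down it reaches from about 0.425 to 0.975 m from the base axis. Payload 16.7 kg.
Tool frame: the origin (TCP) lies at the very end of the fingers, on their centre line; the grasp point (between the pads) lies 19 mm behind it (pinch_z is the distance from the TCP to the grasp point, in m); y points along the fingers, x is the direction in which the jaws open and shut, and the axes are right-handed (so a half turn about y gives the same grasp; the last joint's range is limited). The gripper opens to 85 mm and grips with 20 to 120 N. Pads are 22 mm wide; open, the fingers measure 114 mm over their backs; the gripper's body (76 mm by 85 mm) begins 54 mm behind the grasp point. The pads swing forward as they close: fully open they stand 13 mm farther back than shut.
Start: joints at [-1.294, 0.426, 0.074, 1.606, -0.034, 1.111, -0.067], TCP at [0.279, 0.615, 0.231] pointing down, gripper open.
Joint ranges: [-2.85, 2.85], [-0.5, 2.14], [-1.23, 1.37], [0.21, 2.46], [-1.02, 4.16], [0.16, 2.05], [-2.73, 2.73]. Speed limits (rad/s): [1.89, 1.89, 2.39, 2.39, 3.01, 3.01, 3.01].

## Interface

Orientations are given as a unit quaternion [w, x, y, z].
In Python, from cell import state, capture, calibration, close_job, pinch_z gives the robot as it stands. The module is installed in compiled form; this text tells all that it offers.
- The arm moves only by the tool drive_tool, never from a script. Its argument "targets" is a list of rows, each a list of 6 numbers: the shift along the tool's x, y, z in mm, then the turn, a rotation vector about the tool's x, y, z in degrees. A call has 1 to 10 rows; each row is the pose to reach, as a shift and turn from the pose commanded when the call began, along the tool's axes at that moment; what a row does not reach only later rows make up. A row lasts 1/12 s, in which the tool goes at most 41.7 mm and 7.16 degrees, less where a joint would pass 70% of its speed; a pose out of reach is approached as far as the arm can. A call with a gripper value outside its range is refused whole. "fingers" is the finger opening in mm, from 0 to 85.4, set as the call begins (left out, the last holds). The fingers move at their own pace and stop on an object; "squeeze" is the grip in N (left out, the last holds). Time passes only in rows, so rows that repeat a pose let the fingers close. It gives the time, the measured TCP pose, the force and the opening at its end, in the units of the state.
- state(): the state, without advancing time (a new reading comes with each control period).
- capture(name): name is "scene" or "top"; returns (picture, depth): 400x640x3 uint8, red, green, blue; 400x640 float32, m along the optical axis (not along the pixel's ray), 0 where there is no reading.
- calibration(name): a dict with "fx", "fy", "cx", "cy" (pixels), "distortion" ([k1, k2, p1, p2, k3] as OpenCV has them; the pictures are not rectified), "xyz" and "attitude" of the camera in the world. Camera axes: x right, y down, z forward; pixel columns grow to the right and rows downward; lengths in m; the calibration is good to about 2 mm. A picture is of the moment at which its call begins. calibration takes no time and is no camera call.
- close_job(): hands the job in, once; it reports no verdict.
The state is a dict: "time": time; "q": joint angles; "joint_vel": joint speeds; "tau": joint torques, N m; "tool_pos": TCP position; "tcp_rot": TCP orientation; "wrist_force": force on the tool from outside, world axes, zero at the start; "moment": the same for the moment, N m; "grip_width": finger opening in m.
Only numpy, scipy, OpenCV 4.12 (cv2) and the standard library are available. Lean on these libraries where they do the work, as an engineer would, in place of code of your own. Each camera call takes 0.05 s, during which the arm holds its last target. There are 200 camera calls.

## Task

Make up the two sample-preparation kits from the stock on the bench. Blue tray: the amber jar with the white cap and the brass sieve, each standing upright in a square pocket of its own (either one), and the wooden brush lying bristles down along the long slot. Green tray: the white jar with the red cap and the steel grinding pot with the yellow lid, each upright in a square pocket of its own (either one); leave the other jars and the steel sieve standing where they are, and put everything down flat on the tray floor and let go.

Things in the scene. Friction and masses are not known exactly. Their poses are not given: they have to be found in the camera images.
- amber_white_mid (a point): Amber glass jar with a WHITE cap: screw-cap jar, upright, 48 mm diameter, 52 mm tall over all; the top 13 mm is the cap, 45 mm diameter. The point is its centre, half-way up, z axis up. Belongs to the blue-tray kit.
- brass_sieve_mid (a point): Brass sieve: small round test sieve, yellow brass frame, 54 mm diameter, 32 mm tall, open upwards with a dark mesh inside. It stands mesh side down. The point is its centre, half-way up, z axis up. Belongs to the blue-tray kit.
- brush_mid (a point): Sieve brush: straight block brush lying bristles down, pale wooden back (100 x 20 mm, upper 14 mm) over black stiff rigid bristles, 24 mm tall over all, the same end for end. The point is its centre, half-way up; x axis along its length, z up. Belongs to the blue-tray kit.
- white_red_mid (a point): White plastic jar with a RED cap: screw-cap jar, upright, 48 mm diameter, 52 mm tall over all; the top 13 mm is the cap, 45 mm diameter. The point is its centre, half-way up, z axis up. Belongs to the green-tray kit.
- pot_mid (a point): Grinding pot: plain steel cylinder with a YELLOW lid of the same diameter, 50 mm diameter, 46 mm tall over all (lid the top 12 mm). The point is its centre, half-way up, z axis up. Belongs to the green-tray kit.
- blue_tray: Blue kit tray, fixed to the bench, 137 mm (its x) by 164 mm (its y). Floor 3 mm thick, all rims and ribs rise to 7 mm above the bench; recess floors in a paler blue. Two square pockets, 74 x 74 mm inside, side by side, centred at x = +27.5 mm, y = +41 and -41 mm in the tray's frame; one long slot, 40 mm (x) by 156 mm (y) inside, along the edge nearest the robot, centred at x = -44.5 mm, y = 0. Origin: centre of the underside, on the bench; z up.
- green_tray: Green kit tray, fixed to the bench, 82 mm (its x) by 164 mm (its y). Floor 3 mm thick, rims and rib rise to 7 mm above the bench; recess floors in a paler green. Two square pockets, 74 x 74 mm inside, side by side, centred at x = 0, y = +41 and -41 mm in the tray's frame. Origin: centre of the underside, on the bench; z up.
- amber_black_mid (a point): Amber glass jar with a BLACK cap, not wanted: screw-cap jar, upright, 48 mm diameter, 52 mm tall over all; the top 13 mm is the cap, 45 mm diameter. The point is its centre, half-way up, z axis up.
- white_blue_mid (a point): White plastic jar with a BLUE cap, not wanted: screw-cap jar, upright, 48 mm diameter, 52 mm tall over all; the top 13 mm is the cap, 45 mm diameter. The point is its centre, half-way up, z axis up.
- steel_sieve_mid (a point): Steel sieve, not wanted: small round test sieve, silvery steel frame, 54 mm diameter, 32 mm tall, open upwards with a dark mesh inside. It stands mesh side down. The point is its centre, half-way up, z axis up.
Mind the look-alikes: they are no part of the job. What is shaped like the part that bears amber_white_mid but turquoise is not meant. Leave any turquoise look-alike of the part that bears brass_sieve_mid alone.

How it is judged:
At the end, for the whole second after the job is handed in: Each named jar, sieve and pot upright (0.1 rad) on the floor of a square pocket of its tray, within 15 mm of its centre along each tray axis; brush flat in the slot, bristles down, within 12 mm across, 32 mm along, 0.2 rad; heights within 3 mm; all released and at rest (x of amber_white_mid in the frame of blue_tray between 0.0125 and 0.0425 m and (y of amber_white_mid in the frame of blue_tray between 0.026 and 0.056 m or y of amber_white_mid in the frame of blue_tray between -0.056 and -0.026 m) and z of amber_white_mid in the frame of blue_tray between 0.026 and 0.032 m and angle between each of amber_white_mid, brass_sieve_mid, white_red_mid, pot_mid, brush_mid's own z axis and vertical below 0.1 rad and linear speed of each of amber_white, brass_sieve, white_red, pot, brush below 0.02 m/s and angular speed of each of amber_white, brass_sieve, white_red, pot, brush below 0.2 rad/s and x of brass_sieve_mid in the frame of blue_tray between 0.0125 and 0.0425 m and (y of brass_sieve_mid in the frame of blue_tray between 0.026 and 0.056 m or y of brass_sieve_mid in the frame of blue_tray between -0.056 and -0.026 m) and z of brass_sieve_mid in the frame of blue_tray between 0.016 and 0.022 m and x of white_red_mid in the frame of green_tray between -0.015 and 0.015 m and (y of white_red_mid in the frame of green_tray between 0.026 and 0.056 m or y of white_red_mid in the frame of green_tray between -0.056 and -0.026 m) and z of white_red_mid in the frame of green_tray between 0.026 and 0.032 m and x of pot_mid in the frame of green_tray between -0.015 and 0.015 m and (y of pot_mid in the frame of green_tray between 0.026 and 0.056 m or y of pot_mid in the frame of green_tray between -0.056 and -0.026 m) and z of pot_mid in the frame of green_tray between 0.023 and 0.029 m and x of brush_mid in the frame of blue_tray between -0.0565 and -0.0325 m and y of brush_mid in the frame of blue_tray between -0.032 and 0.032 m and z of brush_mid in the frame of blue_tray between 0.012 and 0.018 m and angle between the x axis of brush_mid and the y axis of blue_tray, either way round below 0.2 rad); the robot touches nothing.
It fails at once if a jar or sieve that is not wanted is moved by more than 25 mm (distance of any of amber_black_mid, white_blue_mid, steel_sieve_mid from where it was at the start of the episode above 0.025 m).
It also fails if it takes over 128 s, if anything falls off the work surface, if the arm or the gripper's body presses on something with over 40 N, if the wrist force passes 120 N, or if a joint passes its speed limit or range.

## Working session

There is one attempt and no reset: what is moved stays moved. The work goes in short steps, Python scripts to look and compute and a tool call to move; the robot and the scene stay as the last step left them, time stands still between calls to the robot, and variables do not carry over. Pictures are saved under pics/ and viewed, about 12 in all and at most 16, crops included, and the job is handed in when it is done.

Besides the shell and the picture viewer there is one more tool, called as a command line: name --pt "numbers of a row" for each row, then --argument value for the rest. drive_tool: Moves the arm, as the interface text tells. Its arguments: {"type":"object","properties":{"targets":{"type":"array","items":{"type":"array","items":{"type":"number"}}},"fingers":{"type":"number"},"squeeze":{"type":"number"}},"required":["targets"]}

```bash
mkdir -p pics; cat > h.py <<'E'
import numpy as np,cv2
from cell import *
from scipy.spatial.transform import Rotation as R
def rot(q): return R.from_quat([q[1],q[2],q[3],q[0]])
def cloud(n,d):
    c=calibration(n);K=np.array([[c['fx'],0,c['cx']],[0,c['fy'],c['cy']],[0,0,1]])
    u,v=np.meshgrid(np.arange(640.),np.arange(400.))
    p=cv2.undistortPoints(np.stack([u,v],-1).reshape(-1,1,2),K,np.array(c['distortion'])).reshape(400,640,2)
    P=np.dstack([p*d[...,None],d])
    return rot(c['attitude']).apply(P.reshape(-1,3)).reshape(400,640,3)+np.array(c['xyz'])
E
python3 - <<'E'
from h import *
print(state())
for n in('scene','top'):
    a,d=capture(n);np.savez(n,a=a,d=d);cv2.imwrite(f'pics/{n}1.png',a[...,::-1]);print(calibration(n))
E
```

```text
{'time': 0.0, 'q': array([-1.29452142,  0.42673231,  0.07382513,  1.60662236, -0.03412235,
        1.11083372, -0.06710442]), 'joint_vel': array([-0.00044739, -0.00099675,  0.0004379 , -0.00184277, -0.00028691,
        0.00121587, -0.0002019 ]), 'tau': array([-7.71424584e-05, -9.49860263e+01,  3.76058578e+00, -4.63487434e+01,
        1.92338362e-02,  1.05325878e-02,  4.77226672e-05]), 'tool_pos': array([0.27862277, 0.61434135, 0.23060285]), 'tcp_rot': array([-0.59408216,  0.59463436,  0.38268017, -0.38344784]), 'wrist_force': array([0.12771865, 0.35961172, 0.20509265]), 'moment': array([-0.04686367,  0.01528631, -0.0210301 ]), 'grip_width': 0.08566771261678546}
{'fx': 498.5374674469095, 'fy': 498.5374674469095, 'cx': 314.25697321065945, 'cy': 197.81182267370824, 'distortion': array([-0.1358108,  0.       ,  0.       ,  0.       ,  0.       ]), 'xyz': array([1.21831775, 0.52215602, 0.94792459]), 'attitude': array([-0.16199146,  0.42046309,  0.82599871, -0.33866753])}
{'fx': 442.2486415304704, 'fy': 442.2486415304704, 'cx': 315.2090633989695, 'cy': 201.13541148634314, 'distortion': array([-0.06724031,  0.        ,  0.        ,  0.        ,  0.        ]), 'xyz': array([ 0.37190477, -0.0112487 ,  0.94290988]), 'attitude': array([-0.06369665,  0.71399831, -0.69417374,  0.06536027])}
```

View pics/top1.png

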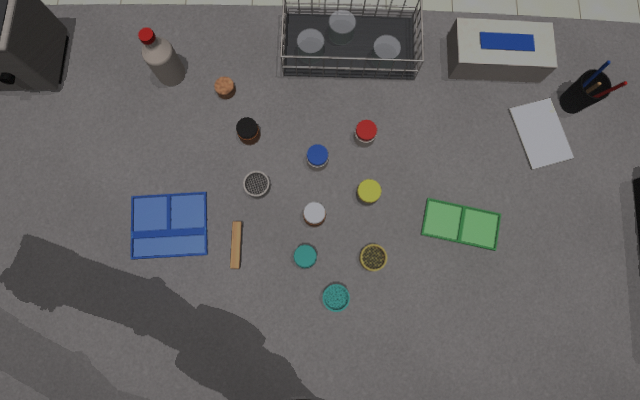

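View pics/scene1.png

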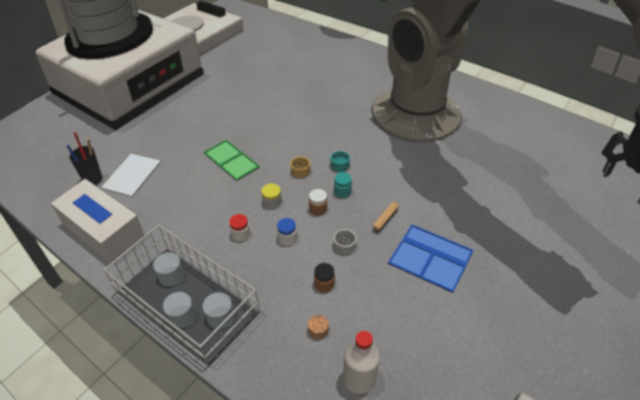

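```bash
python3 - <<'E'
from h import *
print(rot(state()['tcp_rot']).as_matrix().round(3))
f=np.load('top.npz');P=cloud('top',f['d']);a=f['a']
ok=f['d']>0
print('table z',np.percentile(P[ok][:,2],[5,25,50,75,95]))
m=((P[...,2]>.015)&(P[...,2]<.08)&ok).astype(np.uint8)
n,l,s,c=cv2.connectedComponentsWithStats(m)
for i in range(1,n):
    if s[i,4]<80: continue
    p=P[l==i];zt=np.percentile(p[:,2],95);t=p[p[:,2]>zt-.008]
    print(c[i].round(),s[i,4],'z',zt.round(4),'mean',t.mean(0).round(4),'mid',((t.min(0)+t.max(0))/2).round(4),'ext',np.ptp(t,0).round(3),np.median(a[l==i],0))
E
```

```text
[[ 0.413 -0.    -0.911]
 [ 0.911 -0.001  0.413]
 [-0.001 -1.    -0.   ]]
table z [-0.00366034 -0.00160392 -0.00026597  0.00136122  0.05481662]
[284.  28.] 117 z 0.0706 mean [0.9122 0.0699 0.0698] mid [0.9177 0.0698 0.0711] ext [0.111 0.002 0.016] [75. 71. 69.]
[338.  21.] 883 z 0.0555 mean [ 0.9501 -0.0571  0.053 ] mid [ 0.9587 -0.015   0.0552] ext [0.081 0.153 0.016] [110. 110. 112.]
[403.  20.] 333 z 0.0685 mean [ 0.9409 -0.2163  0.0677] mid [ 0.9315 -0.1707  0.0699] ext [0.135 0.121 0.019] [92. 89. 85.]
[46. 62.] 1668 z 0.0769 mean [0.8472 0.5988 0.0745] mid [0.8578 0.6261 0.0744] ext [0.173 0.079 0.011] [46. 43. 42.]
[499.  52.] 4058 z 0.0798 mean [ 0.8939 -0.415   0.0783] mid [ 0.8975 -0.4191  0.0759] ext [0.114 0.223 0.008] [155. 154. 147.]
[310.  43.] 675 z 0.0558 mean [0.8971 0.01   0.0532] mid [0.8981 0.0105 0.0526] ext [0.063 0.058 0.009] [109. 109. 112.]
[386.  48.] 576 z 0.0557 mean [ 0.8874 -0.1591  0.0532] mid [ 0.889  -0.1595  0.0528] ext [0.058 0.06  0.01 ] [111. 111. 114.]
[171.  72.] 452 z 0.0776 mean [0.8174 0.3144 0.0754] mid [0.8276 0.3238 0.0748] ext [0.047 0.05
[... 1184 characters left out ...]
0.0451] mid [ 0.5637 -0.1234  0.0448] ext [0.049 0.048 0.01 ] [158. 158.  74.]
[314. 214.] 438 z 0.0535 mean [ 0.5128 -0.0098  0.0512] mid [ 0.5133 -0.0102  0.0518] ext [0.044 0.043 0.009] [158. 159. 163.]
[236. 245.] 476 z 0.0259 mean [0.4455 0.1523 0.0229] mid [0.446  0.1526 0.023 ] ext [0.098 0.021 0.01 ] [154. 123.  90.]
[305. 257.] 434 z 0.0537 mean [0.4243 0.0068 0.0512] mid [0.4245 0.0073 0.0515] ext [0.044 0.042 0.01 ] [ 62. 131. 125.]
[374. 257.] 178 z 0.0338 mean [ 0.427  -0.1341  0.0314] mid [ 0.4264 -0.1351  0.0316] ext [0.051 0.054 0.01 ] [133. 122.  73.]
[336. 298.] 180 z 0.034 mean [ 0.3445 -0.0583  0.0315] mid [ 0.3437 -0.0585  0.0326] ext [0.054 0.053 0.01 ] [ 63. 125. 120.]
```

Candidates (top view): white cap on amber jar at (314,214), against turquoise jar (305,257) and black-cap jar (247,130). Brass sieve (374,257), against turquoise sieve (336,298) and steel sieve (256,184). White/red jar (365,132), against white/blue jar (317,157). Pot (369,192).

```bash
cat >> h.py <<'E'
def plan(x,y,z,yaw_deg):
    """shift (mm, tool axes) and turn (deg about tool y) to bring TCP to x,y,z, jaws along yaw_deg (mod 180)"""
    s=state();M=rot(s['tcp_rot'])
    d=M.inv().apply(np.array([x,y,z])-s['tool_pos'])*1e3
    X=M.as_matrix()[:,0];cur=np.degrees(np.arctan2(X[1],X[0]))
    dy=(yaw_deg-cur+90)%180-90
    print('t',round(s['time'],2),'pos',s['tool_pos'].round(4),'yaw',cur.round(1),'shift',d.round(1),'turn_y',round(-dy,1),'w',round(s['grip_width'],4),'q7',s['q'][6].round(2))
E
python3 - <<'E'
from h import *
f=np.load('top.npz');P=cloud('top',f['d']);a=f['a'];ok=f['d']>0
hsv=cv2.cvtColor(a,cv2.COLOR_RGB2HSV)
v,u=np.mgrid[:400,:640]
for nm,h,(u0,u1,v0,v1) in(('blue',(100,125),(115,225,180,270)),('green',(45,75),(410,510,190,260))):
    m=(hsv[...,0]>=h[0])&(hsv[...,0]<=h[1])&(hsv[...,1]>100)&ok&(u>u0)&(u<u1)&(v>v0)&(v<v1)
    p=P[m];r=cv2.minAreaRect((p[:,:2]*1000).astype(np.float32));print(nm,m.sum(),r,'z',np.median(p[:,2]),'mean',p.mean(0))
    n,l,s,c=cv2.connectedComponentsWithStats((m&(hsv[...,2]>np.percentile(hsv[m][:,2],35))).astype(np.uint8))
    for i in range(1,n):
        if s[i,4]>150: print('  recess',P[l==i][:,:2].mean(0).round(4),s[i,4])
m=(P[...,2]>.015)&ok&(u>222)&(u<250)&(v>210)&(v<280)
print('brush',cv2.minAreaRect((P[m][:,:2]*1000).astype(np.float32)))
cv2.imwrite('pics/crop.png',cv2.resize(a[110:320,220:420],None,fx=2.8,fy=2.8,interpolation=cv2.INTER_CUBIC)[...,::-1])
plan(.5128,-.0098,.15,0)
E
```

```text
blue 4783 ((485.4805908203125, 304.06561279296875), (138.80709838867188, 165.64096069335938), 5.056673526763916) z 0.0033844737634532995 mean [0.48415469 0.30318049 0.00362578]
  recess [0.5157 0.2644] 991
  recess [0.5081 0.3465] 958
  recess [0.4403 0.2976] 1106
green 535 ((504.8826904296875, -327.3979797363281), (166.39117431640625, 81.8941650390625), 78.86904907226562) z 0.006028296664132959 mean [ 0.50351001 -0.32754739  0.00588564]
  recess [ 0.4959 -0.309 ] 271
brush ((446.2740478515625, 152.64141845703125), (98.84349822998047, 20.548372268676758), 0.30100375413894653)
t 0.1 pos [0.2786 0.6144 0.2307] yaw 65.6 shift [-471.7   81.3 -471. ] turn_y 65.6 w 0.0853 q7 -0.07
```

View pics/crop.png

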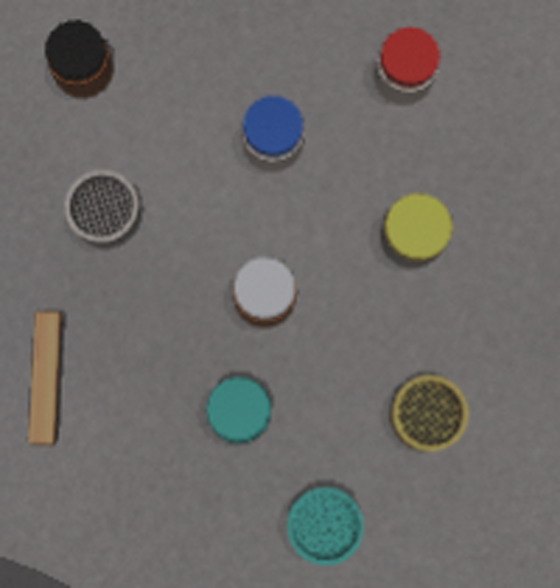

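The crop confirms the choices: white-cap amber jar at crop (265,290), brass sieve (430,412), red-cap jar (410,57) and yellow lid (418,227). The turquoise pieces at (239,409) and (325,525) are distinct. I'll start with the brush.

```bash
python3 - <<'E'
from h import *
plan(.4457,.1525,.10,90)
E
```

```text
t 0.1 pos [0.2786 0.6144 0.2307] yaw 65.6 shift [-351.5  131.1 -342.9] turn_y -24.4 w 0.0853 q7 -0.07
```

drive_tool --pt "-10 4 -10 0 -1 0" --pt "-35 13 -34 0 -3 0" --pt "-63 23 -61 0 -5 0" --pt "-91 34 -89 0 -8 0" --pt "-120 45 -117 0 -11 0" --pt "-148 55 -144 0 -14 0" --pt "-176 66 -171 0 -17 0" --pt "-204 76 -199 0 -20 0" --pt "-232 86 -226 0 -22 0" --pt "-260 96 -253 0 -24.4 0" --fingers 50 --squeeze 40

```text
time: 0.93
tool_pos: [0.4019, 0.2714, 0.1349]
tcp_rot: [0.5, -0.5, -0.5, 0.5]
wrist_force: [1.6, 1.8, 0.0]
grip_width: 0.0502
```

```bash
python3 - <<'E'
from h import *
plan(.4457,.1525,.10,90)
E
```

```text
t 0.93 pos [0.4019 0.2714 0.1349] yaw 90.1 shift [-119.    34.9  -43.5] turn_y 0.1 w 0.0502 q7 0.88
```

drive_tool --pt "-30 10 -11 0 0 0" --pt "-60 20 -22 0 0 0" --pt "-90 28 -33 0 0 0" --pt "-112 33 -41 0 0 0" --pt "-119 40 -43.5 0 0 0" --pt "-119 60 -43.5 0 0 0" --pt "-119 80 -43.5 0 0 0" --pt "-119 100 -43.5 0 0 0" --pt "-119 112 -43.5 0 0 0" --pt "-119 118 -43.5 0 0 0"

```text
time: 1.77
tool_pos: [0.4443, 0.1544, 0.0156]
tcp_rot: [0.5, -0.5, -0.499, 0.501]
wrist_force: [-0.1, -0.4, 0.5]
grip_width: 0.05
```

```bash
python3 - <<'E'
from h import *
plan(.4457,.1525,.006,90)
a,d=capture('top');P=cloud('top',d)
cv2.imwrite('pics/b1.png',cv2.resize(a[190:310,170:320],None,fx=4,fy=4)[...,::-1])
E
```

```text
t 1.77 pos [0.4443 0.1544 0.0156] yaw 90.0 shift [-1.9  9.6 -1.4] turn_y 0.0 w 0.05 q7 1.21
```

View pics/b1.png

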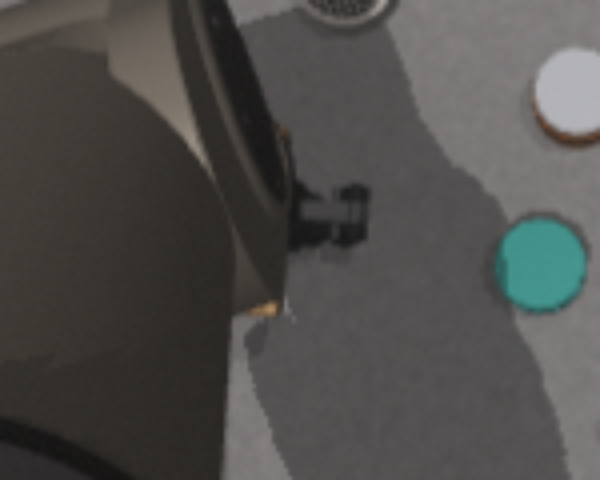

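The arm hides the brush, as expected, and its ends show at crop (285,130) and (265,308), in line with the fingers. Next I lower, close and lift.

drive_tool --pt "-1 5 -1 0 0 0" --pt "-2 9 -1.5 0 0 0" --pt "-2 9 -1.5 0 0 0"

```text
time: 2.07
tool_pos: [0.447, 0.1523, 0.0082]
tcp_rot: [-0.5, 0.5, 0.5, -0.5]
wrist_force: [-0.6, -1.3, 1.1]
grip_width: 0.0498
```

drive_tool --pt "0 0 0 0 0 0" --pt "0 0 0 0 0 0" --pt "0 0 0 0 0 0" --pt "0 0 0 0 0 0" --pt "0 0 0 0 0 0" --pt "0 0 0 0 0 0" --pt "0 0 0 0 0 0" --fingers 0

```text
time: 2.65
tool_pos: [0.4471, 0.1525, 0.0089]
tcp_rot: [-0.5, 0.5, 0.5, -0.5]
wrist_force: [-1.1, -0.5, 6.1]
grip_width: 0.0191
```

```bash
python3 - <<'E'
from h import *
plan(.4405,.2995,.08,5.1)
E
```

```text
t 2.65 pos [0.4471 0.1525 0.0089] yaw 90.0 shift [147.  -71.1   6.5] turn_y 84.9 w 0.0191 q7 1.22
```

drive_tool --pt "0 -8 0 0 0 0" --pt "0 -25 0 0 0 0" --pt "0 -45 0 0 5 0" --pt "5 -63 0 0 11 0" --pt "20 -71 1 0 18 0" --pt "40 -71 2 0 25 0" --pt "60 -71 3 0 32 0" --pt "80 -71 4 0 39 0" --pt "100 -71 5 0 46 0" --pt "118 -71 6 0 53 0"

```text
time: 3.48
tool_pos: [0.4406, 0.2719, 0.0802]
tcp_rot: [0.671, -0.671, -0.223, 0.222]
wrist_force: [-0.5, 0.3, -0.8]
grip_width: 0.0189
```

```bash
python3 - <<'E'
from h import *
plan(.4405,.2995,.08,5.1)
E
```

```text
t 3.48 pos [0.4406 0.2719 0.0802] yaw 36.7 shift [16.4  0.2 22.2] turn_y 31.6 w 0.0189 q7 0.17
```

drive_tool --pt "3 0 5 0 7 0" --pt "7 0 10 0 14 0" --pt "11 0 15 0 21 0" --pt "15 0 20 0 28 0" --pt "16.5 0 22 0 31.6 0" --pt "16.5 15 22 0 31.6 0" --pt "16.5 30 22 0 31.6 0" --pt "16.5 42 22 0 31.6 0" --pt "16.5 50 22 0 31.6 0" --pt "16.5 52 22 0 31.6 0"

```text
time: 4.32
tool_pos: [0.4402, 0.2975, 0.0264]
tcp_rot: [-0.706, 0.707, 0.033, -0.034]
wrist_force: [0.3, 0.6, -0.1]
grip_width: 0.0189
```

```bash
python3 - <<'E'
from h import *
plan(.4405,.2995,.012,5.1)
a,d=capture('scene');cv2.imwrite('pics/b2.png',cv2.resize(a[150:310,330:530],None,fx=3.5,fy=3.5)[...,::-1])
E
```

```text
t 4.32 pos [0.4402 0.2975 0.0264] yaw 5.4 shift [ 0.5 14.4  2. ] turn_y 0.3 w 0.0189 q7 -0.27
```

View pics/b2.png

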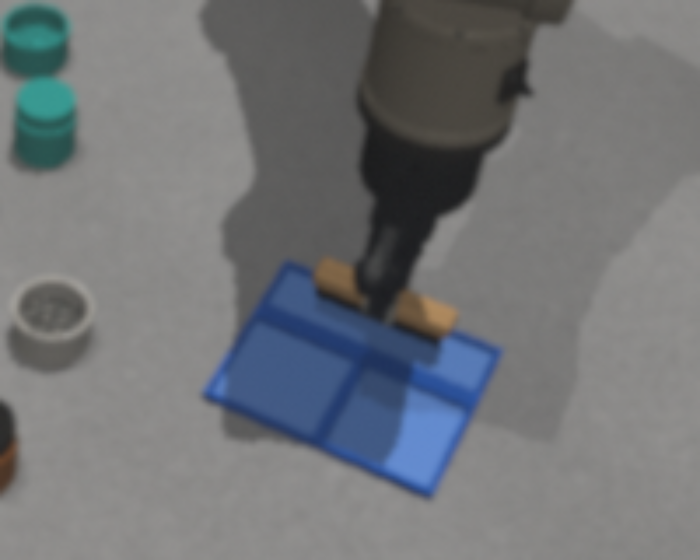

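The brush hangs level over the slot (crop (385,300)), so I lower it, release and rise.

drive_tool --pt "0 5 1 0 0 0" --pt "0.5 10 2 0 0 0" --pt "0.5 13 2 0 0 0" --pt "0.5 14.5 2 0 0 0" --pt "0.5 14.5 2 0 0 0"

```text
time: 4.78
tool_pos: [0.441, 0.2998, 0.0126]
tcp_rot: [-0.706, 0.706, 0.033, -0.033]
wrist_force: [-0.9, -0.1, -0.2]
grip_width: 0.0188
```

drive_tool --pt "0 0 0 0 0 0" --pt "0 0 0 0 0 0" --pt "0 0 0 0 0 0" --pt "0 -5 0 0 0 0" --pt "0 -20 0 0 0 0" --pt "0 -45 0 0 0 0" --pt "0 -75 0 0 0 0" --pt "0 -105 0 0 0 0" --fingers 35

```text
time: 5.45
tool_pos: [0.4408, 0.2994, 0.1191]
tcp_rot: [-0.706, 0.707, 0.033, -0.033]
wrist_force: [0.3, 0.3, -0.7]
grip_width: 0.0349
```

```bash
python3 - <<'E'
from h import *
plan(.5132,-.0100,.10,0)
E
```

```text
t 5.45 pos [0.4408 0.2994 0.1191] yaw 5.4 shift [  43.1   19.4 -314.8] turn_y 5.4 w 0.0349 q7 -0.37
```

drive_tool --pt "1 0 -10 0 0 0" --pt "6 2 -40 0 1 0" --pt "11 4 -78 0 2 0" --pt "16 6 -117 0 3 0" --pt "21 9 -156 0 4 0" --pt "27 11 -195 0 5 0" --pt "32 14 -234 0 5.4 0" --pt "37 17 -270 0 5.4 0" --pt "41 19 -300 0 5.4 0" --pt "43 19.5 -315 0 5.4 0" --fingers 70

```text
time: 6.28
tool_pos: [0.5138, -0.0138, 0.0987]
tcp_rot: [-0.707, 0.707, -0.001, 0.002]
wrist_force: [0.3, -0.0, -0.5]
grip_width: 0.0702
```

drive_tool --pt "0 0 0 0 0 0" --pt "0 10 0 0 0 0" --pt "0 20 0 0 0 0" --pt "0 30 0 0 0 0"

```text
time: 6.62
tool_pos: [0.5132, -0.0083, 0.0672]
tcp_rot: [0.707, -0.707, -0.0, 0.001]
wrist_force: [0.5, -0.6, 1.0]
grip_width: 0.0699
```

```bash
python3 - <<'E'
from h import *
plan(.5132,-.0100,.009,0)
a,d=capture('scene');cv2.imwrite('pics/c1.png',cv2.resize(a[130:270,250:450],None,fx=3.5,fy=3.5)[...,::-1])
E
```

```text
t 6.62 pos [ 0.5132 -0.0083  0.0672] yaw 0.1 shift [ 0.  58.2 -1.7] turn_y 0.1 w 0.0699 q7 0.25
```

View pics/c1.png

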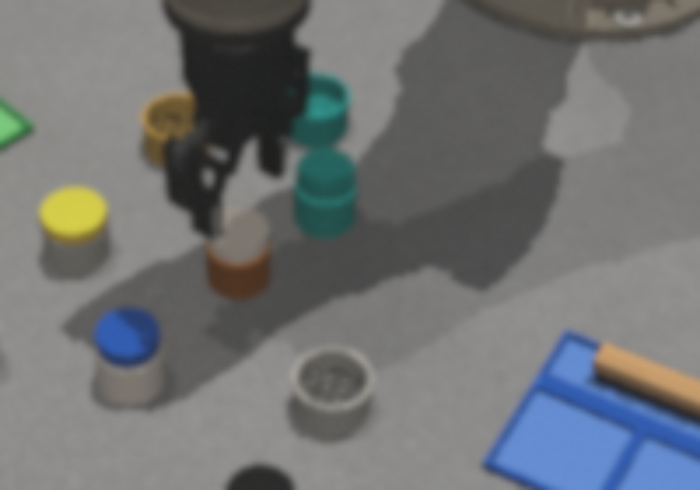

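The fingers straddle the white-cap jar (cap at crop (240,240)) and clear the turquoise jar. I descend and grip.

drive_tool --pt "0 12 -1.5 0 0 0" --pt "0 25 -1.5 0 0 0" --pt "0 38 -1.5 0 0 0" --pt "0 50 -1.5 0 0 0" --pt "0 56 -1.5 0 0 0" --pt "0 58 -1.5 0 0 0" --pt "0 58 -1.5 0 0 0"

```text
time: 7.25
tool_pos: [0.5133, -0.0112, 0.0098]
tcp_rot: [-0.707, 0.707, -0.0, -0.0]
wrist_force: [-0.9, -0.1, -0.5]
grip_width: 0.0696
```

drive_tool --pt "0 0 0 0 0 0" --pt "0 0 0 0 0 0" --pt "0 0 0 0 0 0" --pt "0 0 0 0 0 0" --pt "0 0 0 0 0 0" --pt "0 0 0 0 0 0" --fingers 0

```text
time: 7.75
tool_pos: [0.514, -0.0111, 0.0111]
tcp_rot: [0.707, -0.707, -0.0, -0.0]
wrist_force: [-0.4, 0.1, 6.8]
grip_width: 0.0466
```

```bash
python3 - <<'E'
from h import *
plan(.5158,.2651,.10,5.1)
E
```

```text
t 7.75 pos [ 0.514  -0.0111  0.0111] yaw -0.0 shift [  1.9 -88.8 276.2] turn_y -5.1 w 0.0466 q7 0.33
```

drive_tool --pt "0 -8 0 0 0 0" --pt "0 -25 0 0 0 0" --pt "0 -50 2 0 0 0" --pt "0 -75 15 0 -1 0" --pt "0 -89 40 0 -2 0" --pt "0 -89 75 0 -3 0" --pt "1 -89 112 0 -4 0" --pt "1 -89 150 0 -5 0" --pt "2 -89 188 0 -5.1 0" --pt "2 -89 222 0 -5.1 0"

```text
time: 8.58
tool_pos: [0.5153, 0.2136, 0.1003]
tcp_rot: [0.707, -0.706, -0.032, 0.032]
wrist_force: [1.6, 0.4, -0.5]
grip_width: 0.0465
```

drive_tool --pt "0 0 25 0 0 0" --pt "-2 0 45 0 0 0" --pt "-4 0 54 0 0 0" --pt "-4 10 54 0 0 0" --pt "-4 25 54 0 0 0" --pt "-4 40 54 0 0 0" --pt "-4 55 54 0 0 0" --pt "-4 65 54 0 0 0" --pt "-4 72 54 0 0 0" --pt "-4 75 54 0 0 0"

```text
time: 9.42
tool_pos: [0.5066, 0.2632, 0.0235]
tcp_rot: [-0.706, 0.707, 0.031, -0.031]
wrist_force: [0.8, -0.3, -0.2]
grip_width: 0.0466
```

```bash
python3 - <<'E'
from h import *
plan(.5158,.2651,.0135,5.1)
E
```

```text
t 9.42 pos [0.5066 0.2632 0.0235] yaw 5.0 shift [ 9.3 10.   1.1] turn_y -0.1 w 0.0466 q7 -0.13
```

drive_tool --pt "5 0 1 0 0 0" --pt "9 3 1 0 0 0" --pt "9.5 6 1 0 0 0" --pt "9.5 9 1 0 0 0" --pt "9.5 9.5 1 0 0 0" --pt "9.5 9.5 1 0 0 0"

```text
time: 9.92
tool_pos: [0.5159, 0.2661, 0.0147]
tcp_rot: [-0.706, 0.706, 0.031, -0.032]
wrist_force: [-0.5, 0.4, -1.2]
grip_width: 0.0472
```

```bash
python3 - <<'E'
from h import *
plan(.5158,.2651,.0135,5.1);print(state()['wrist_force'])
E
```

```text
t 9.92 pos [0.5159 0.2661 0.0147] yaw 5.1 shift [-0.2  1.2 -0.9] turn_y 0.0 w 0.0472 q7 -0.12
[-0.52238562  0.35367443 -1.2203527 ]
```

drive_tool --pt "0 1 0 0 0 0" --pt "0 1.5 0 0 0 0" --pt "0 1.5 0 0 0 0"

```text
time: 10.17
tool_pos: [0.5161, 0.2662, 0.0141]
tcp_rot: [0.707, -0.706, -0.031, 0.031]
wrist_force: [-5.0, -2.4, 15.0]
grip_width: 0.0464
```

drive_tool --pt "0 0 0 0 0 0" --pt "0 0 0 0 0 0" --pt "0 0 0 0 0 0" --pt "0 0 0 0 0 0" --pt "0 -5 0 0 0 0" --pt "0 -20 0 0 0 0" --pt "0 -45 0 0 0 0" --pt "0 -75 0 0 0 0" --pt "0 -100 0 0 0 0" --fingers 70

```text
time: 10.92
tool_pos: [0.5162, 0.2658, 0.1151]
tcp_rot: [-0.706, 0.707, 0.031, -0.031]
wrist_force: [0.8, 0.5, 0.9]
grip_width: 0.0697
```

```bash
python3 - <<'E'
from h import *
plan(.4268,-.1345,.10,0)
E
```

```text
t 10.92 pos [0.5162 0.2658 0.1151] yaw 5.1 shift [-124.4   15.2 -390.9] turn_y 5.1 w 0.0697 q7 -0.2
```

drive_tool --pt "-3 0 -10 0 0 0" --pt "-12 0 -38 0 1 0" --pt "-24 0 -75 0 2 0" --pt "-35 0 -112 0 3 0" --pt "-47 0 -150 0 4 0" --pt "-59 0 -187 0 5.1 0" --pt "-71 0 -224 0 5.1 0" --pt "-83 0 -261 0 5.1 0" --pt "-95 0 -298 0 5.1 0" --pt "-105 0 -330 0 5.1 0" --fingers 75

```text
time: 11.75
tool_pos: [0.4397, -0.0741, 0.1136]
tcp_rot: [0.707, -0.707, 0.0, -0.0]
wrist_force: [0.8, 0.5, 0.2]
grip_width: 0.0752
```

```bash
python3 - <<'E'
from h import *
plan(.4268,-.1345,.007,0)
E
```

```text
t 11.75 pos [ 0.4397 -0.0741  0.1136] yaw -0.0 shift [-12.8 106.5 -60.5] turn_y -0.0 w 0.0752 q7 0.29
```

drive_tool --pt "-4 0 -20 0 0 0" --pt "-8 0 -40 0 0 0" --pt "-12 5 -54 0 0 0" --pt "-13 20 -59 0 0 0" --pt "-13 40 -59 0 0 0" --pt "-13 60 -59 0 0 0" --pt "-13 78 -59 0 0 0" --pt "-13 92 -59 0 0 0" --pt "-13 96 -59 0 0 0" --pt "-13 96 -59 0 0 0"

```text
time: 12.58
tool_pos: [0.4272, -0.1311, 0.0168]
tcp_rot: [-0.707, 0.707, -0.001, -0.0]
wrist_force: [-0.6, 0.2, -0.1]
grip_width: 0.0746
```

```bash
python3 - <<'E'
from h import *
plan(.4268,-.1345,.007,0)
E
```

```text
t 12.58 pos [ 0.4272 -0.1311  0.0168] yaw -0.0 shift [-0.3  9.8 -3.4] turn_y -0.0 w 0.0746 q7 0.63
```

drive_tool --pt "0 4 -3 0 0 0" --pt "0 8 -3 0 0 0" --pt "0 10 -3 0 0 0" --pt "0 10 -3 0 0 0"

```text
time: 12.92
tool_pos: [0.4279, -0.1338, 0.0074]
tcp_rot: [0.707, -0.707, -0.0, -0.0]
wrist_force: [-0.3, -0.1, 0.7]
grip_width: 0.075
```

drive_tool --pt "0 0 0 0 0 0" --pt "0 0 0 0 0 0" --pt "0 0 0 0 0 0" --pt "0 0 0 0 0 0" --pt "0 0 0 0 0 0" --pt "0 0 0 0 0 0" --fingers 0

```text
time: 13.42
tool_pos: [0.428, -0.1338, 0.0078]
tcp_rot: [0.707, -0.707, -0.0, -0.0]
wrist_force: [-3.7, -0.0, 12.1]
grip_width: 0.0526
```

```bash
python3 - <<'E'
from h import *
plan(.5085,.3467,.11,5.1)
E
```

```text
t 13.42 pos [ 0.428  -0.1338  0.0078] yaw 0.0 shift [  80.5 -102.   480.6] turn_y -5.1 w 0.0526 q7 0.65
```

drive_tool --pt "0 -8 0 0 0 0" --pt "0 -30 0 0 0 0" --pt "0 -60 2 0 0 0" --pt "2 -85 15 0 -1 0" --pt "7 -102 40 0 -2 0" --pt "12 -104 75 0 -3 0" --pt "18 -104 112 0 -4 0" --pt "25 -104 150 0 -5 0" --pt "31 -104 187 0 -5.1 0" --pt "37 -104 223 0 -5.1 0"

```text
time: 14.25
tool_pos: [0.4647, 0.0913, 0.112]
tcp_rot: [0.707, -0.706, -0.032, 0.031]
wrist_force: [1.7, -0.1, -0.8]
grip_width: 0.052
```

```bash
python3 - <<'E'
from h import *
plan(.5085,.3467,.11,5.1)
E
```

```text
t 14.25 pos [0.4647 0.0913 0.112 ] yaw 5.1 shift [ 66.4   2.2 250.5] turn_y 0.0 w 0.052 q7 0.03
```

drive_tool --pt "9 0 35 0 0 0" --pt "19 0 72 0 0 0" --pt "29 0 108 0 0 0" --pt "38 0 144 0 0 0" --pt "48 0 180 0 0 0" --pt "57 0 212 0 0 0" --pt "63 0 236 0 0 0" --pt "66 5 248 0 0 0" --pt "66.5 20 250 0 0 0" --pt "66.5 35 250 0 0 0"

```text
time: 15.08
tool_pos: [0.5089, 0.345, 0.0763]
tcp_rot: [0.706, -0.706, -0.032, 0.032]
wrist_force: [-0.3, -0.6, -0.6]
grip_width: 0.0522
```

```bash
python3 - <<'E'
from h import *
plan(.5085,.3467,.011,5.1)
a,d=capture('top');cv2.imwrite('pics/d1.png',cv2.resize(a[170:280,110:270],None,fx=4,fy=4)[...,::-1])
E
```

```text
t 15.08 pos [0.5089 0.345  0.0763] yaw 5.2 shift [-0.3 65.3  1.7] turn_y 0.1 w 0.0522 q7 -0.27
```

View pics/d1.png

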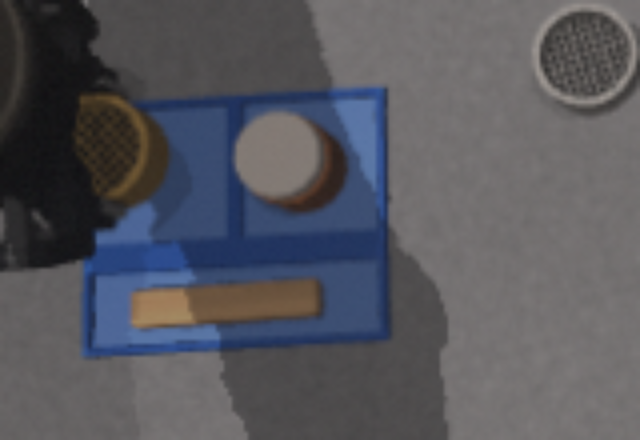

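The brush lies in the slot (crop (225,305)) and the amber jar stands in the right pocket (290,160). The sieve is held level above the left pocket (125,150, shifted by parallax).

drive_tool --pt "0 12 1.5 0 0 0" --pt "0 26 1.5 0 0 0" --pt "0 40 1.5 0 0 0" --pt "0 52 1.5 0 0 0" --pt "0 60 1.5 0 0 0" --pt "0 64 1.5 0 0 0" --pt "0 65.5 1.5 0 0 0" --pt "0 65.5 1.5 0 0 0"

```text
time: 15.8
tool_pos: [0.5086, 0.3451, 0.011]
tcp_rot: [-0.706, 0.706, 0.031, -0.032]
wrist_force: [-0.5, -0.4, 0.2]
grip_width: 0.052
```

```bash
python3 - <<'E'
from h import *
plan(.5085,.3467,.011,5.1);print(state()['wrist_force'])
E
```

```text
t 15.8 pos [0.5086 0.3451 0.011 ] yaw 5.1 shift [0.1 0.  1.6] turn_y -0.0 w 0.052 q7 -0.23
[-0.4992179  -0.37285555  0.15391206]
```

drive_tool --pt "0 0.5 0 0 0 0" --pt "0 0.5 0 0 0 0" --pt "0 0.5 0 0 0 0" --pt "0 0.5 0 0 0 0" --pt "0 -5 0 0 0 0" --pt "0 -20 0 0 0 0" --pt "0 -45 0 0 0 0" --pt "0 -75 0 0 0 0" --pt "0 -105 0 0 0 0" --fingers 72

```text
time: 16.55
tool_pos: [0.5085, 0.3451, 0.117]
tcp_rot: [-0.706, 0.707, 0.031, -0.032]
wrist_force: [0.0, -0.3, 0.1]
grip_width: 0.0719
```

```bash
python3 - <<'E'
from h import *
plan(.5637,-.123,.11,-11)
E
```

```text
t 16.55 pos [0.5085 0.3451 0.117 ] yaw 5.1 shift [  13.5    7.4 -471.1] turn_y 16.1 w 0.0719 q7 -0.31
```

drive_tool --pt "0 0 -12 0 0 0" --pt "1 0 -45 0 2 0" --pt "2 0 -83 0 4 0" --pt "3 0 -121 0 6 0" --pt "4 0 -159 0 8 0" --pt "5 0 -197 0 10 0" --pt "6 0 -235 0 12 0" --pt "7 0 -273 0 14 0" --pt "9 0 -311 0 16 0" --pt "10 0 -349 0 16 0"

```text
time: 17.38
tool_pos: [0.5498, -0.0029, 0.1163]
tcp_rot: [0.704, -0.704, 0.068, -0.068]
wrist_force: [1.4, 0.5, 0.5]
grip_width: 0.0717
```

```bash
python3 - <<'E'
from h import *
plan(.5637,-.123,.009,-11)
E
```

```text
t 17.38 pos [ 0.5498 -0.0029  0.1163] yaw -11.0 shift [  36.6  107.3 -115.3] turn_y -0.0 w 0.0717 q7 0.05
```

drive_tool --pt "10 0 -30 0 0 0" --pt "20 0 -62 0 0 0" --pt "30 0 -92 0 0 0" --pt "35 0 -107 0 0 0" --pt "36.5 10 -112 0 0 0" --pt "36.5 28 -112 0 0 0" --pt "36.5 46 -112 0 0 0" --pt "36.5 50 -112 0 0 0" --pt "36.5 50 -112 0 0 0"

```text
time: 18.13
tool_pos: [0.5635, -0.1174, 0.0647]
tcp_rot: [-0.704, 0.704, -0.068, 0.066]
wrist_force: [-0.8, 0.1, 0.5]
grip_width: 0.072
```

```bash
python3 - <<'E'
from h import *
plan(.5637,-.123,.009,-11)
E
```

```text
t 18.13 pos [ 0.5635 -0.1174  0.0647] yaw -10.9 shift [ 1.3 55.7 -5.4] turn_y 0.1 w 0.072 q7 0.32
```

drive_tool --pt "1 6 -5 0 0 0" --pt "1 18 -5 0 0 0" --pt "1 32 -5 0 0 0" --pt "1 44 -5 0 0 0" --pt "1 52 -5 0 0 0" --pt "1 56 -5 0 0 0" --pt "1 56 -5 0 0 0"

```text
time: 18.72
tool_pos: [0.5638, -0.1232, 0.0086]
tcp_rot: [-0.704, 0.704, -0.068, 0.067]
wrist_force: [-0.8, 0.5, -0.1]
grip_width: 0.0719
```

drive_tool --pt "0 0 0 0 0 0" --pt "0 0 0 0 0 0" --pt "0 0 0 0 0 0" --pt "0 0 0 0 0 0" --pt "0 0 0 0 0 0" --pt "0 0 0 0 0 0" --fingers 0 --squeeze 50

```text
time: 19.22
tool_pos: [0.565, -0.1234, 0.0105]
tcp_rot: [-0.704, 0.704, -0.067, 0.068]
wrist_force: [-0.7, -0.6, 7.2]
grip_width: 0.049
```

```bash
python3 - <<'E'
from h import *
plan(.4966,-.3677,.11,-11.1)
E
```

```text
t 19.22 pos [ 0.565  -0.1234  0.0105] yaw -10.9 shift [ -20.8  -99.5 -252.8] turn_y 0.2 w 0.049 q7 0.38
```

drive_tool --pt "0 -8 0 0 0 0" --pt "0 -25 0 0 0 0" --pt "0 -50 -2 0 0 0" --pt "-1 -70 -18 0 0 0" --pt "-4 -82 -45 0 0 0" --pt "-7 -85 -80 0 0 0" --pt "-10 -85 -117 0 0 0" --pt "-13 -85 -154 0 0 0" --pt "-16 -85 -190 0 0 0" --pt "-19 -85 -222 0 0 0"

```text
time: 20.05
tool_pos: [0.5027, -0.3396, 0.0956]
tcp_rot: [-0.704, 0.704, -0.067, 0.067]
wrist_force: [1.2, -0.1, -2.3]
grip_width: 0.0489
```

```bash
python3 - <<'E'
from h import *
plan(.4966,-.3677,.0135,-11.1)
E
```

```text
t 20.05 pos [ 0.5027 -0.3396  0.0956] yaw -10.9 shift [ -0.7  82.1 -28.7] turn_y 0.2 w 0.0489 q7 0.69
```

drive_tool --pt "0 0 -16 0 0 0" --pt "-1 2 -24 0 0 0" --pt "-1 15 -27 0 0 0" --pt "-1 32 -27 0 0 0" --pt "-1 48 -27 0 0 0" --pt "-1 60 -27 0 0 0" --pt "-1 69 -27 0 0 0" --pt "-1 72 -27 0 0 0" --pt "-1 72 -27 0 0 0"

```text
time: 20.8
tool_pos: [0.4975, -0.3633, 0.022]
tcp_rot: [0.704, -0.704, 0.067, -0.067]
wrist_force: [-0.5, -0.1, -2.6]
grip_width: 0.049
```

```bash
python3 - <<'E'
from h import *
plan(.4966,-.3677,.0135,-11.1)
a,d=capture('top');cv2.imwrite('pics/e1.png',cv2.resize(a[180:280,390:540],None,fx=4,fy=4)[...,::-1])
E
```

```text
t 20.8 pos [ 0.4975 -0.3633  0.022 ] yaw -10.9 shift [-0.1  8.5 -4.5] turn_y 0.2 w 0.049 q7 0.78
```

View pics/e1.png

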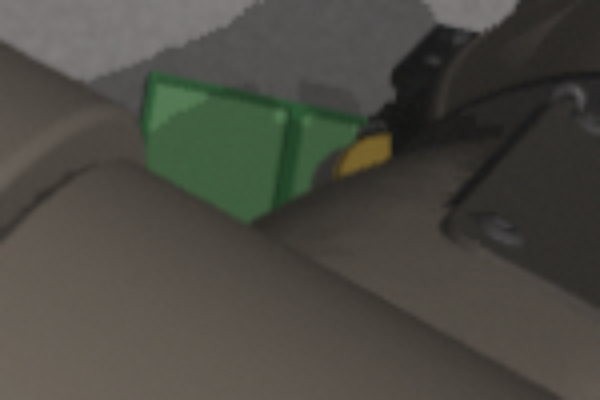

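The pot (yellow lid at crop (365,155)) is over the right-hand (-y) pocket, clear of the rib. I lower it, release and rise.

drive_tool --pt "0 2 -2 0 0 0" --pt "0 4 -4 0 0 0" --pt "0 6 -4.5 0 0 0" --pt "0 8 -4.5 0 0 0" --pt "0 9 -4.5 0 0 0" --pt "0 9 -4.5 0 0 0"

```text
time: 21.35
tool_pos: [0.4968, -0.3683, 0.0137]
tcp_rot: [0.704, -0.704, 0.067, -0.067]
wrist_force: [-0.3, -1.0, -2.2]
grip_width: 0.0489
```

```bash
python3 - <<'E'
from h import *
plan(.4966,-.3677,.0135,-11.1);print(state()['wrist_force'])
E
```

```text
t 21.35 pos [ 0.4968 -0.3683  0.0137] yaw -10.9 shift [-0.3  0.2  0.6] turn_y 0.2 w 0.0489 q7 0.8
[-0.32227754 -1.01191516 -2.24134301]
```

drive_tool --pt "0 0.7 0 0 0 0" --pt "0 1 0 0 0 0" --pt "0 1 0 0 0 0"

```text
time: 21.6
tool_pos: [0.4968, -0.3683, 0.0135]
tcp_rot: [0.704, -0.704, 0.067, -0.067]
wrist_force: [-4.8, 3.8, 11.1]
grip_width: 0.0491
```

drive_tool --pt "0 0 0 0 0 0" --pt "0 0 0 0 0 0" --pt "0 0 0 0 0 0" --pt "0 0 0 0 0 0" --pt "0 -5 0 0 0 0" --pt "0 -20 0 0 0 0" --pt "0 -45 0 0 0 0" --pt "0 -75 0 0 0 0" --pt "0 -105 0 0 0 0" --fingers 70

```text
time: 22.35
tool_pos: [0.4964, -0.3685, 0.1199]
tcp_rot: [-0.704, 0.704, -0.068, 0.067]
wrist_force: [0.6, -0.6, 0.8]
grip_width: 0.0697
```

```bash
python3 - <<'E'
from h import *
plan(.6945,-.1155,.11,-11)
E
```

```text
t 22.35 pos [ 0.4964 -0.3685  0.1199] yaw -10.9 shift [146.6   9.8 285.9] turn_y 0.1 w 0.0697 q7 0.71
```

drive_tool --pt "6 0 12 0 0 0" --pt "22 0 43 0 0 0" --pt "40 0 78 0 0 0" --pt "58 0 113 0 0 0" --pt "76 0 148 0 0 0" --pt "94 0 183 0 0 0" --pt "112 0 218 0 0 0" --pt "128 2 250 0 0 0" --pt "141 6 275 0 0 0" --pt "146.5 10 286 0 0 0"

```text
time: 23.18
tool_pos: [0.6975, -0.1101, 0.1085]
tcp_rot: [0.705, -0.704, 0.065, -0.066]
wrist_force: [-0.5, -0.3, -0.1]
grip_width: 0.07
```

drive_tool --pt "0 0 0 0 0 0" --pt "0 10 0 0 0 0" --pt "0 25 0 0 0 0" --pt "0 40 0 0 0 0" --pt "0 45 0 0 0 0" --pt "0 45 0 0 0 0"

```text
time: 23.68
tool_pos: [0.6931, -0.116, 0.0605]
tcp_rot: [-0.704, 0.704, -0.069, 0.066]
wrist_force: [1.1, -0.2, 0.0]
grip_width: 0.07
```

```bash
python3 - <<'E'
from h import *
plan(.6945,-.1155,.0095,-11)
a,d=capture('scene');cv2.imwrite('pics/f1.png',cv2.resize(a[130:270,170:370],None,fx=3.5,fy=3.5)[...,::-1])
E
```

```text
t 23.68 pos [ 0.6931 -0.116   0.0605] yaw -11.0 shift [ 1.4 51.   0.7] turn_y 0.0 w 0.07 q7 0.27
```

View pics/f1.png

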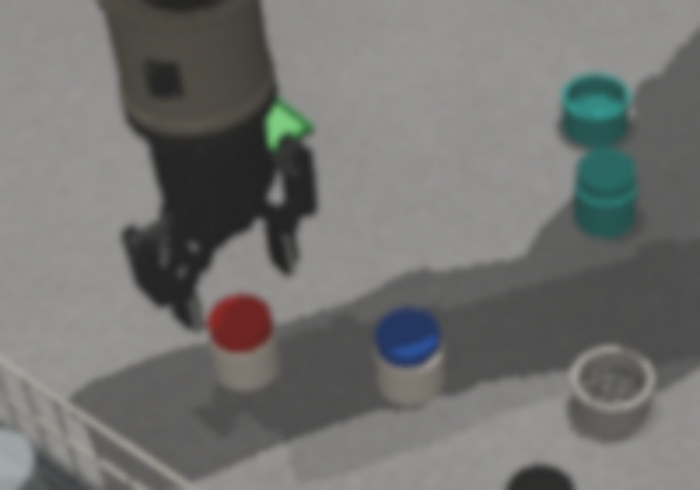

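The fingers straddle the red-cap jar (crop (240,325)), and the blue-cap jar at (408,335) is well clear.

drive_tool --pt "1 6 0.5 0 0 0" --pt "1.5 18 0.5 0 0 0" --pt "1.5 30 0.5 0 0 0" --pt "1.5 41 0.5 0 0 0" --pt "1.5 48 0.5 0 0 0" --pt "1.5 51 0.5 0 0 0" --pt "1.5 51 0.5 0 0 0"

```text
time: 24.32
tool_pos: [0.6958, -0.115, 0.0107]
tcp_rot: [-0.704, 0.704, -0.068, 0.067]
wrist_force: [0.1, 0.4, 0.6]
grip_width: 0.0698
```

drive_tool --pt "0 0 0 0 0 0" --pt "0 0 0 0 0 0" --pt "0 0 0 0 0 0" --pt "0 0 0 0 0 0" --pt "0 0 0 0 0 0" --pt "0 0 0 0 0 0" --fingers 0 --squeeze 40

```text
time: 24.82
tool_pos: [0.6968, -0.1151, 0.0126]
tcp_rot: [0.704, -0.704, 0.067, -0.068]
wrist_force: [-1.8, 0.2, 6.6]
grip_width: 0.0466
```

```bash
python3 - <<'E'
from h import *
plan(.5124,-.2873,.11,-11.1)
E
```

```text
t 24.82 pos [ 0.6968 -0.1151  0.0126] yaw -10.9 shift [-148.4  -97.6 -203.9] turn_y 0.2 w 0.0466 q7 0.3
```

drive_tool --pt "0 -8 0 0 0 0" --pt "0 -25 0 0 0 0" --pt "-2 -50 -3 0 0 0" --pt "-14 -72 -20 0 0 0" --pt "-34 -80 -47 0 0 0" --pt "-57 -80 -78 0 0 0" --pt "-80 -80 -110 0 0 0" --pt "-103 -80 -142 0 0 0" --pt "-124 -80 -171 0 0 0" --pt "-140 -80 -192 0 0 0"

```text
time: 25.65
tool_pos: [0.52, -0.2793, 0.0926]
tcp_rot: [-0.704, 0.704, -0.068, 0.068]
wrist_force: [0.4, -0.5, -1.1]
grip_width: 0.0466
```

```bash
python3 - <<'E'
from h import *
plan(.5124,-.2873,.0155,-11.1)
E
```

```text
t 25.65 pos [ 0.52   -0.2793  0.0926] yaw -11.0 shift [-5.9 77.1 -9.2] turn_y 0.1 w 0.0466 q7 0.58
```

drive_tool --pt "-5 0 -7 0 0 0" --pt "-5 10 -7 0 0 0" --pt "-5 26 -7 0 0 0" --pt "-5 42 -7 0 0 0" --pt "-5 56 -7 0 0 0" --pt "-5 65 -7 0 0 0" --pt "-5 68 -7 0 0 0" --pt "-5 68 -7 0 0 0"

```text
time: 26.32
tool_pos: [0.5163, -0.2826, 0.0231]
tcp_rot: [0.704, -0.704, 0.067, -0.067]
wrist_force: [0.3, 0.2, -1.8]
grip_width: 0.0467
```

```bash
python3 - <<'E'
from h import *
plan(.5124,-.2873,.0155,-11.1)
E
```

```text
t 26.32 pos [ 0.5163 -0.2826  0.0231] yaw -10.9 shift [-2.9  7.6 -5.3] turn_y 0.2 w 0.0467 q7 0.66
```

drive_tool --pt "-1 2 -2 0 0 0" --pt "-3 4 -5 0 0 0" --pt "-3 6 -5.5 0 0 0" --pt "-3 7.5 -5.5 0 0 0" --pt "-3 8.5 -5.5 0 0 0" --pt "-3 8.5 -5.5 0 0 0"

```text
time: 26.82
tool_pos: [0.5124, -0.2879, 0.0156]
tcp_rot: [0.704, -0.704, 0.067, -0.067]
wrist_force: [-1.3, 0.0, 1.1]
grip_width: 0.0467
```

```bash
python3 - <<'E'
from h import *
plan(.5124,-.2873,.0155,-11.1);print(state()['wrist_force'])
E
```

```text
t 26.82 pos [ 0.5124 -0.2879  0.0156] yaw -10.9 shift [-0.1  0.1  0.6] turn_y 0.2 w 0.0467 q7 0.67
[-1.34771565  0.01992102  1.07845834]
```

Contact. I release, rise, and move clear for a final look.

drive_tool --pt "0 0 0 0 0 0" --pt "0 0 0 0 0 0" --pt "0 0 0 0 0 0" --pt "0 0 0 0 0 0" --pt "0 -5 0 0 0 0" --pt "0 -20 0 0 0 0" --pt "0 -45 0 0 0 0" --pt "0 -75 0 0 0 0" --pt "0 -105 0 0 0 0" --pt "0 -135 0 0 0 0" --fingers 70

```text
time: 27.65
tool_pos: [0.5119, -0.2879, 0.1519]
tcp_rot: [-0.704, 0.704, -0.067, 0.067]
wrist_force: [-0.3, -0.0, 0.2]
grip_width: 0.07
```

drive_tool --pt "0 -10 20 0 0 0" --pt "0 -20 50 0 0 0" --pt "0 -30 85 0 0 0" --pt "0 -30 120 0 0 0" --pt "0 -30 155 0 0 0" --pt "0 -30 190 0 0 0" --pt "0 -30 225 0 0 0" --pt "0 -30 255 0 0 0" --pt "0 -30 275 0 0 0" --pt "0 -30 280 0 0 0"

```text
time: 28.48
tool_pos: [0.5658, -0.0086, 0.1804]
tcp_rot: [0.704, -0.704, 0.066, -0.066]
wrist_force: [0.7, 0.4, -0.3]
grip_width: 0.0698
```

```bash
python3 - <<'E'
from h import *
print(state()['tool_pos'])
a,d=capture('top');P=cloud('top',d)
b,_=capture('scene');cv2.imwrite('pics/z_s.png',b[...,::-1]);cv2.imwrite('pics/z_t.png',a[...,::-1])
def tf(p,c,y): 
    r=np.radians(y);q=p-np.array(c);return np.array([[np.cos(r),np.sin(r)],[-np.sin(r),np.cos(r)]])@q
m=((P[...,2]>.015)&(P[...,2]<.085)&(d>0)).astype(np.uint8)
n,l,s,c=cv2.connectedComponentsWithStats(m)
for i in range(1,n):
    if not 120<s[i,4]<1500: continue
    p=P[l==i];zt=np.percentile(p[:,2],95);t=p[p[:,2]>zt-.008];e=np.ptp(t,0)
    mid=((t.min(0)+t.max(0))/2)[:2]
    if not .3<mid[0]<.75: continue
    print(c[i].round(),'z',zt.round(4),mid.round(4),'ext',e.round(3),np.median(a[l==i],0),'inB',(tf(mid,(.4848,.3035),5.1)*1e3).round(1),'inG',(tf(mid,(.5045,-.3275),-11.1)*1e3).round(1),'ang',round(cv2.minAreaRect((t[:,:2]*1e3).astype(np.float32))[2],1))
E
```

```text
[ 0.56581065 -0.00863507  0.18042291]
[181. 210.] z 0.0566 [0.5131 0.2676] ext [0.044 0.042 0.01 ] [176. 176. 181.] inB [ 25.  -38.2] inG [-106.1  585.7] ang 3.6
[146. 213.] z 0.0359 [0.5066 0.345 ] ext [0.051 0.055 0.011] [91. 78. 54.] inB [25.4 39.4] inG [-127.4  660.4] ang 65.8
[447. 219.] z 0.0567 [ 0.5107 -0.2869] ext [0.043 0.044 0.01 ] [168.  59.  54.] inB [ -26.7 -590.4] inG [-1.8 41. ] ang 83.9
[484. 227.] z 0.051 [ 0.4958 -0.3657] ext [0.05 0.05 0.01] [175. 176.  81.] inB [ -48.5 -667.5] inG [ -1.2 -39.1] ang 10.3
[160. 246.] z 0.0286 [0.4382 0.3087] ext [0.025 0.076 0.009] [170. 135.  99.] inB [-46.    9.3] inG [-187.6  611.6] ang 6.6
```

View pics/z_t.png

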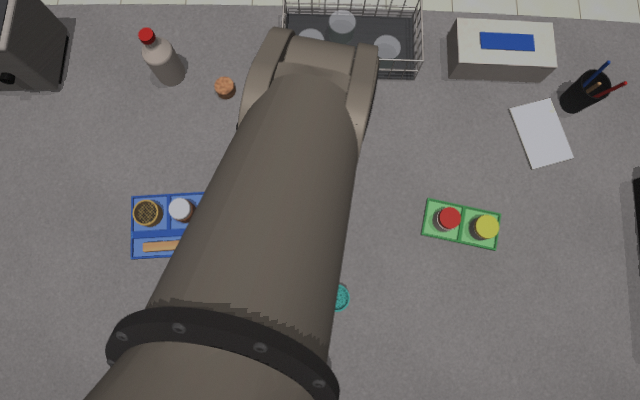

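View pics/z_s.png

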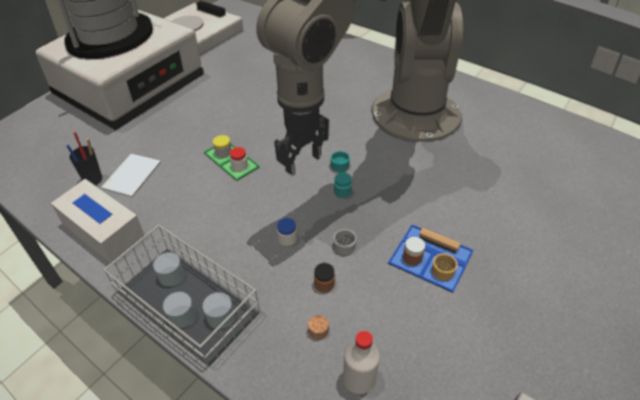

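All five parts sit in their trays. The other jars and the steel sieve stand where they were in the scene view: (287,230), (325,277), (344,241). I'm handing in.

```bash
python3 -c "
from cell import *
print(state()['time'],abs(state()['joint_vel']).max());print(close_job())"
```

```text
28.5833 0.035535781030383295
the job is handed in; nothing more can be done
None
```

Both kits are made up and handed in at 28.6 s. The brush, the white-cap amber jar and the brass sieve are in the blue tray. The yellow-lid pot and the red-cap white jar are in the green tray.

Last checks, from the final pictures and depth:
- **Position:** the jars, sieve and pot measured within about 3 mm of their pocket centres along each tray axis.
- **Height:** all five tops were 1.5–2 mm above nominal. Objects on the bare bench read 1.5–2 mm high too, so I take this as camera bias.
- **Brush:** the arm hid one end in the last top view, so its final measure is partial: about 1.5 mm off across the slot and about 1.5° off in angle. The full view in an earlier picture showed it lying whole in the slot.
- **Unwanted pieces:** the blue-cap jar, the black-cap jar and the steel sieve look unmoved in the scene picture. The arm hid them from above, so I did not measure them again.
- **Gripper:** it was open and about 0.18 m above the bench at hand-in, touching nothing.

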